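Dress a dessert cloche: riser, macaron, glass dome

ROBOT

A 6-joint arm with a two-finger parallel gripper is mounted at the origin on the work surface. World frame = base frame: x ahead of the robot, y to its left, z up, the work surface at z = 0. Lengths are in m, angles in rad, forces in N, time in s.
With the tool pointing down it reaches from about 0.35 to 0.975 m from the base axis. Payload 4.9 kg.
Tool frame: the origin (TCP) lies at the very end of the fingers, on their centre line; the grasp point (between the pads) lies 19 mm behind it; z points along the fingers, y is the line along which they close (so a half turn about z gives the same grasp; the last joint's range is limited). The gripper opens to 85 mm and grips with 20 to 120 N. Pads are 22 mm wide; open, the fingers measure 114 mm over their backs; the gripper's body (76 mm by 85 mm) begins 54 mm behind the grasp point. The pads swing forward as they close: fully open they stand 13 mm farther back than shut.
Start: joints at [0.981, 0.053, 1.613, -0, 1.476, -0.119], TCP at [0.283, 0.557, 0.231] pointing down, gripper open.
Joint ranges: [-3.01, 3.01], [-1.01, 2.22], [0.06, 2.58], [-1.02, 4.17], [0.09, 2.62], [-3.14, 3.14]. Speed limits (rad/s): [2.57, 2.57, 3.14, 3.14, 3.14, 3.14].

INTERFACE

Orientations are given as a rotation vector (axis times angle).
In Python, from station import * gives the robot as it stands.
- The arm moves only by the shell command python3 -m crank 'ROWS' [OPENING] [FORCE]. ROWS is JSON, a list of rows, each an object with "offset": the shift along the tool's x, y, z in m, a list of three; "twist": the turn, a rotation vector about the tool's x, y, z in degrees, a list of three. In form: [{"offset": [x, y, z], "twist": [rx, ry, rz]}, ...]. A call has 1 to 20 rows; each row is the pose to reach, as a shift and turn from the pose commanded when the call began, along the tool's axes at that moment; what a row does not reach only later rows make up. A row lasts 1/8 s, in which the tool goes at most 62.5 mm and 10.7 degrees, less where a joint would pass 70% of its speed; a pose out of reach is approached as far as the arm can. A call with a gripper value outside its range is refused whole. OPENING is the opening, from 0 (shut) to 1 (fully open), set as the call begins (- or left out, the last holds). The fingers move at their own pace and stop on an object; FORCE is the grip in N (left out, the last holds). Time passes only in rows, so rows that repeat a pose let the fingers close. It gives the time, the measured TCP pose, the force, the opening and the grip force at its end, in the units of the state.
- get_obs(): the state, without advancing time (a new reading comes with each control period).
- get_image(name): name is "scene" or "top"; returns the picture (400x640x3 uint8, red, green, blue); there is no depth.
- get_calibration(name): a dict with "intrinsics" (3x3 intrinsics, pixels), "world_from_camera" (4x4, takes a point from camera to world coordinates). Camera axes: x right, y up, looking along -z (the intrinsics and any distortion apply to the point x, -y, -z); pixel columns grow to the right and rows downward; lengths in m; the calibration is good to about 2 mm. A picture is of the moment at which its call begins. get_calibration takes no time and is no camera call.
- finish_job(): hands the job in; it is judged then, once.
Trained networks look in the newest picture that a camera, given by its name, has taken for a name from the list of things; names that differ only in an ending like _2 or _b are one class to them, and where a whole thing is asked for, a point or a joint stands for the part that bears it (a point fixed in the world has none). Each returns a list of dicts, best first, with "confidence" (0 to 1); they miss things now and then, are a little off and sometimes report something else, mostly with a low value. They report only what shows in the picture. A call takes as long as a camera call. They do not tell look-alikes from the thing itself.
- cut_out(query, camera): "region" (400x640 bool, what is visible of it) and "rect" ([centre column, centre row, width, height] in pixels, round what is visible of it).
The state is a dict: "t": time; "q": joint angles; "dq": joint speeds; "effort": joint torques, N m; "tool_pos": TCP position; "tool_rot": TCP orientation; "contact_force": force on the tool from outside, world axes, zero at the start; "wrist_torque": the same for the moment, N m; "opening": finger opening in m; "grip_force": force on a finger pad.
Only numpy, scipy, OpenCV 4.12 (cv2) and the standard library are available. Lean on these libraries where they do the work, as an engineer would, in place of code of your own. Each camera call takes 0.05 s, during which the arm holds its last target. There are 200 camera calls.

TASK

Make up one dessert cloche for the buffet, like the finished one with a pink macaron at the far edge of the table: stand the brass riser fully home in the well of the empty wooden base, set the green macaron right way up on the centre of the riser's plate, then cover them with the glass dome, lowered gently (not dropped, and without knocking the macaron) until its rim sits level on the wood around the raised step. Build it in that order, and leave the pink macarons and the tongs as they are.

Things in the scene. Friction and masses are not known exactly. Their poses are not given: they have to be found in the camera images.
- base: empty turned-wood base of the cloche, loose, about 0.35 kg: dark disc 130 mm in diameter, 12 mm thick, with a lighter round step 92 mm in diameter up to z = 18 mm; in the step a round well 60 mm in diameter goes down to z = 12 mm. Riser's foot (on the well floor) and dome's rim (on the disc outside the step) both rest at z = 12 mm. Origin: centre of its underside, z up
- riser: brass pedestal riser, loose, 32 mm tall, about 0.12 kg, standing upright on the table: foot 54 mm in diameter (z 0 to 5 mm), thin stem, plate 54 mm in diameter (the band to grip, z 24 to 32 mm). The plate's seat is at z = 30 mm inside a lip 2 mm high (50 mm inner diameter). Origin: centre of the foot's underside, z up
- green_macaron: the one green macaron 46 mm in diameter and 24 mm tall (two domed shells round a cream filling), lying flat on the platter; its widest part, the vertical band to grip, is 6 to 18 mm above its origin; origin at the centre of its underside, z up. 22 g
- dome: clear glass dome with a brass knob, loose, about 0.3 kg, mouth down on the table: wall 106 mm outer and 100 mm inner diameter, rounded crown at 95 mm, inner height 92 mm. The knob on its axis is a cylinder 26 mm in diameter from z = 103 to 123 mm (grip here; top at 126 mm, thinner neck below). (The closed dome at the far edge is the finished display, fixed.) Origin: centre of the mouth, in the plane of the rim; z up
- platter: white rectangular platter with a gold border, 190 mm (x) by 260 mm (y), fixed; its floor, on which the macarons lie, is 6 mm above the table and its border 11 mm. Five macarons lie on it, at the centre and toward the four corners (about 42 mm along its x and 70 mm along its y from its centre), the green one in any of the five spots. Origin: centre of its underside
- pink1: pink macaron 46 mm in diameter and 24 mm tall (two domed shells round a cream filling), lying flat on the platter; its widest part, the vertical band to grip, is 6 to 18 mm above its origin; origin at the centre of its underside, z up. 22 g. Leave alone
- pink2: pink macaron 46 mm in diameter and 24 mm tall (two domed shells round a cream filling), lying flat on the platter; its widest part, the vertical band to grip, is 6 to 18 mm above its origin; origin at the centre of its underside, z up. 22 g. Leave alone
- pink3: pink macaron 46 mm in diameter and 24 mm tall (two domed shells round a cream filling), lying flat on the platter; its widest part, the vertical band to grip, is 6 to 18 mm above its origin; origin at the centre of its underside, z up. 22 g. Leave alone
- pink4: pink macaron 46 mm in diameter and 24 mm tall (two domed shells round a cream filling), lying flat on the platter; its widest part, the vertical band to grip, is 6 to 18 mm above its origin; origin at the centre of its underside, z up. 22 g. Leave alone
- tongs: steel serving tongs lying flat, 215 mm long, 13 mm high, along their own x axis (joint end at -x). Origin: middle, on the table. Leave alone
Not all that is in view belongs to the job. Leave any blue look-alike of the dome alone. Of the things shaped like the riser, the brass one is meant.

How it is judged:
On the way, in this order (a step that is already met when the one before it is completed fails the run):
1. the riser stands home in the well of the wooden base, let go (z of riser in the frame of base between 0.01 and 0.0145 m and horizontal distance between riser and base below 0.006 m and angle between riser's own z axis and vertical below 0.06 rad and contact force between the fingers and riser below 0.3 N and linear speed of riser below 0.02 m/s), for 0.2 s.
2. the green macaron lies right way up on the centre of the riser's plate, let go (z of riser in the frame of base between 0.01 and 0.0145 m and horizontal distance between riser and base below 0.006 m and angle between riser's own z axis and vertical below 0.06 rad and z of green_macaron in the frame of riser between 0.028 and 0.033 m and horizontal distance between green_macaron and riser below 0.008 m and angle between green_macaron's own z axis and vertical below 0.15 rad and contact force between the fingers and green_macaron below 0.3 N and linear speed of green_macaron below 0.02 m/s), for 0.2 s.
3. the dome covers them, its rim level on the wood around the step, let go (z of riser in the frame of base between 0.01 and 0.0145 m and horizontal distance between riser and base below 0.006 m and angle between riser's own z axis and vertical below 0.06 rad and z of green_macaron in the frame of riser between 0.028 and 0.033 m and horizontal distance between green_macaron and riser below 0.008 m and angle between green_macaron's own z axis and vertical below 0.15 rad and z of dome in the frame of base between 0.01 and 0.0145 m and horizontal distance between dome and base below 0.007 m and angle between dome's own z axis and vertical below 0.05 rad and contact force between the fingers and dome below 0.3 N and linear speed of dome below 0.02 m/s), for 0.2 s.
At the end, for the whole second after the job is handed in: Base flat on the table; riser in its well (within 2.5 mm in height, 6 mm off centre); green macaron right way up on the riser's seat (3 mm, 8 mm off centre); dome level over both, rim on the wood around the step (2.5 mm, 7 mm off centre); all at rest, let go (z of riser in the frame of base between 0.01 and 0.0145 m and horizontal distance between riser and base below 0.006 m and angle between riser's own z axis and vertical below 0.06 rad and z of green_macaron in the frame of riser between 0.028 and 0.033 m and horizontal distance between green_macaron and riser below 0.008 m and angle between green_macaron's own z axis and vertical below 0.15 rad and z of dome in the frame of base between 0.01 and 0.0145 m and horizontal distance between dome and base below 0.007 m and angle between dome's own z axis and vertical below 0.05 rad and linear speed of each of riser, green_macaron, dome, base below 0.02 m/s and height (world z) of base below 0.004 m and angle between base's own z axis and vertical below 0.03 rad); the robot touches nothing.
It fails at once if the dome is dropped on the base, or set down hard: closer than 10 mm to its seat it must not move faster than 0.35 m/s (horizontal distance between dome and base below 0.03 m and z of dome in the frame of base below 0.022 m and linear speed of dome above 0.35 m/s).
It fails at once if the glass dome knocks the green macaron (more than 5 N) (contact force between dome and green_macaron above 5 N).
It fails at once if a pink macaron is moved more than 20 mm (distance of any of pink1, pink2, pink3, pink4 from where it was at the start of the episode above 0.02 m).
It fails at once if the tongs are moved more than 30 mm (distance of tongs from where it was at the start of the episode above 0.03 m).
It also fails if it takes over 72 s, if anything falls off the work surface, if the arm or the gripper's body presses on something with over 40 N, if the wrist force passes 120 N, or if a joint passes its speed limit or range.

## Working session

There is one attempt and no reset: what is moved stays moved. The work goes in short steps, Python scripts to look and compute and a shell command to move; the robot and the scene stay as the last step left them, time stands still between calls to the robot, and variables do not carry over. Pictures are saved under pics/ and viewed, at most 10 in all, crops included, and the job is handed in when it is done.

```bash
ls; mkdir -p pics; python3 - <<'E'
from station import *
import cv2,numpy as np
o=get_obs();print(o['t'],o['tool_pos'],o['tool_rot'],o['opening'])
for c in ('top','scene'):
    im=get_image(c);cv2.imwrite(f'pics/{c}0.png',im[:,:,::-1])
    k=get_calibration(c);print(c,k['intrinsics'],k['world_from_camera'])
    for n in ('base','riser','green_macaron','dome','platter','tongs'):
        for d in cut_out(n,c)[:4]: print(n,round(d['confidence'],2),np.round(d['rect'],1))
E
```

```text
pics
0.0 [0.28315369 0.55647591 0.23006558] [-7.32604859e-01 -3.05422151e+00  3.02427201e-03] 0.08562627589555566
top [[464.49133806   0.         320.71165013]
 [  0.         464.49133806 210.81750459]
 [  0.           0.           1.        ]] [[-0.0081553   0.99272824 -0.1201005   0.39266592]
 [-0.99989036 -0.00661118  0.01324975  0.02915736]
 [ 0.01235939  0.12019539  0.99267332  1.11979498]
 [ 0.          0.          0.          1.        ]]
base 0.93 [287.2 227.6  49.9  51.9]
riser 0.97 [261.5 155.8  21.4  24.5]
riser 0.89 [306.9 162.1  28.6  22.5]
green_macaron 0.55 [442.1 224.9  19.8  16.9]
dome 0.89 [171.1 226.6  55.1  43.6]
dome 0.88 [220.3 297.1  49.7  48.5]
dome 0.7 [148.4 298.5  50.9  46.6]
platter 0.59 [417.6 205.9 125.3 101.7]
tongs 0.64 [205.9 173.6  21.1  89.3]
scene [[418.91058812   0.         313.20009591]
 [  0.         418.91058812 200.81546065]
 [  0.           0.           1.        ]] [[-0.01329905 -0.74394046  0.66811356  1.27162342]
 [ 0.99987486 -0.01561883  0.0025114   0.04875731]
 [ 0.00856682  0.66806336  0.74405508  0.90239338]
 [ 0.          0.          0.          1.        ]]
base 0.74 [331.8 207.8  45.   36.3]
riser 0.74 [357.4 258.1  26.8  25.5]
riser 0.57 [313.1 253.7  20.   28.4]
green_macaron 0.62 [202.4 202.1  15.9  14.5]
green_macaron 0.31 [427.6 201.1  39.7  48.6]
dome 0.82 [379.8 160.8  33.7  49. ]
dome 0.78 [429.1 200.9  38.2  47.9]
dome 0.59 [436.  156.3  38.2  43.8]
platter 0.63 [216.6 222.7 116.6  73.3]
tongs 0.72 [409.8 250.5  28.7  70.3]
```

```bash
python3 - <<'E'
import cv2
a=cv2.imread('pics/top0.png')[110:350,110:510];cv2.imwrite('pics/t0c.png',cv2.resize(a,None,fx=2,fy=2,interpolation=2))
a=cv2.imread('pics/scene0.png')[110:310,140:480];cv2.imwrite('pics/s0c.png',cv2.resize(a,None,fx=2.3,fy=2.3,interpolation=2))
E
```

```text
(no output)
```

View pics/t0c.png

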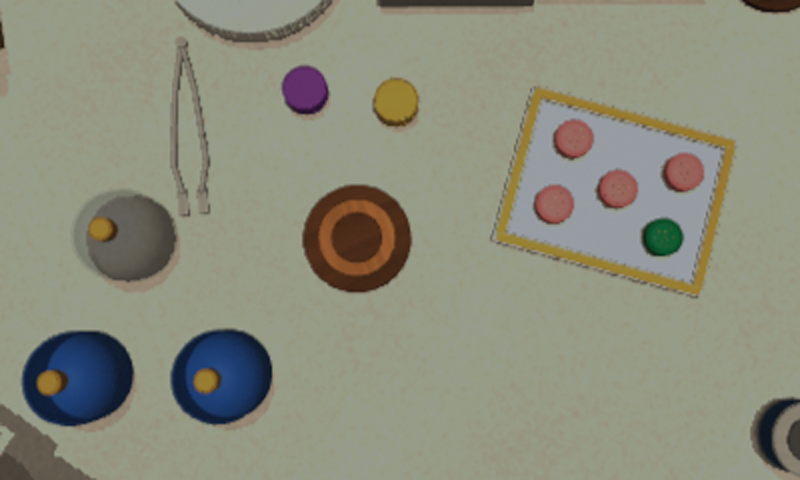

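View pics/s0c.png

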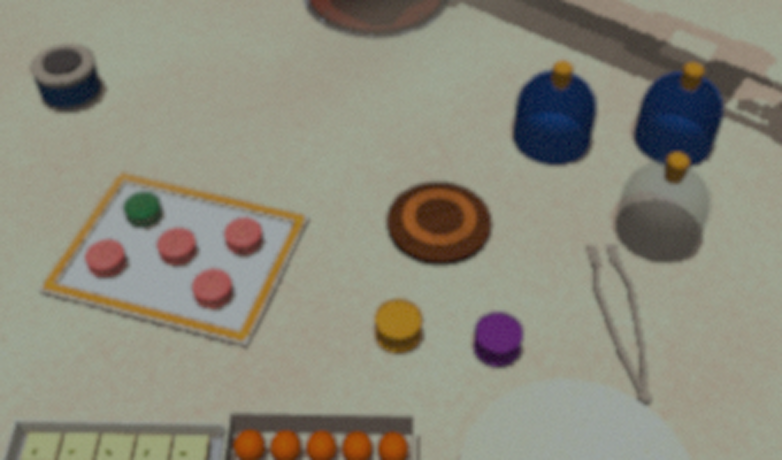

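The top picture shows the brass riser at about (308,160), the purple decoy at (262,155) and the base at (288,229). The clear dome's knob is at (160,224) and the green macaron at (441,228), with the blue domes below and the tongs at (205,173). I'll measure by matching the model silhouettes to the colour masks.

```bash
cat > h.py <<'E'
from station import *
import cv2,numpy as np
from scipy.optimize import least_squares
CYL={'riser':[(27,0,5),(27,24,32)],'base':[(65,0,12),(46,12,18)],'mac':[(23,12,24),(19,6,30)],'knob':[(13,103,126)],'step':[(46,18,18)]}
HUE={'riser':(18,32,120),'base':(3,18,100),'mac':(50,85,80),'knob':(12,32,130)}
def pts(kind,x,y,z0=0):
    a=np.linspace(0,2*np.pi,72,endpoint=False);P=[]
    for r,lo,hi in CYL[kind]:
        for z in (lo,hi):P.append(np.c_[x+r/1e3*np.cos(a),y+r/1e3*np.sin(a),np.full(72,z0+z/1e3)])
    return np.vstack(P)
def proj(c,P):
    k=get_calibration(c);W=np.linalg.inv(k['world_from_camera']);p=P@W[:3,:3].T+W[:3,3]
    K=k['intrinsics'];return np.c_[K[0,2]+K[0,0]*p[:,0]/-p[:,2],K[1,2]+K[1,1]*p[:,1]/p[:,2]]
def cen(p):
    h=cv2.convexHull(p.astype(np.float32));m=cv2.moments(h);return np.array([m['m10'],m['m01']])/m['m00'],m['m00']
def ray(c,u,z):
    k=get_calibration(c);K=k['intrinsics'];T=k['world_from_camera']
    d=T[:3,:3]@np.array([(u[0]-K[0,2])/K[0,0],-(u[1]-K[1,2])/K[1,1],-1]);o=T[:3,3];return (o+d*(z-o[2])/d[2])[:2]
def blob(c,im,kind,near,win=32):
    H=cv2.cvtColor(im,cv2.COLOR_RGB2HSV);lo,hi,s=HUE[kind]
    m=((H[...,0]>=lo)&(H[...,0]<=hi)&(H[...,1]>=s)).astype(np.uint8)
    w=np.zeros_like(m);cv2.circle(w,(int(near[0]),int(near[1])),win,1,-1);m&=w
    n,l,st,_=cv2.connectedComponentsWithStats(m);i=1+np.argmax(st[1:,4]);ys,xs=np.nonzero(l==i)
    u=cv2.convexHull(np.vstack([np.c_[xs+dx,ys+dy] for dx in(-.5,.5) for dy in(-.5,.5)]).astype(np.float32))
    mo=cv2.moments(u);return np.array([mo['m10'],mo['m01']])/mo['m00'],mo['m00']
def locate(c,im,kind,near,z0=0,win=32):
    u,a=blob(c,im,kind,near,win);x0=ray(c,u,z0+.02)
    r=least_squares(lambda v:cen(proj(c,pts(kind,*v,z0)))[0]-u,x0,diff_step=1e-4).x
    return np.round(r,4),round(a/cen(proj(c,pts(kind,*r,z0)))[1],2)
E
python3 - <<'E'
from h import *
print(get_calibration('top').keys())
near={'top':dict(riser=(308,160),base=(288,229),mac=(441,228),knob=(160,224)),'scene':dict(riser=(313,252),base=(331,207),mac=(202,201),knob=(434,182))}
for c in near:
    im=cv2.imread(f'pics/{c}0.png')[:,:,::-1].copy()
    for k,u in near[c].items(): print(c,k,*locate(c,im,k,u,0,12 if k=='knob' else 20 if k!='base' else 36))
    if c=='top':
        print('platter corners',[np.round(ray(c,(110+x/2,110+y/2),.008),3) for x,y in((537,88),(735,143),(696,296),(492,240))])
E
```

```text
dict_keys(['intrinsics', 'world_from_camera'])
top riser [0.6481 0.0448] 0.97
top base [0.4842 0.0925] 0.98
top mac [ 0.4819 -0.2722] 0.93
top knob [0.4871 0.3616] 0.91
platter corners [array([ 0.667, -0.128]), array([ 0.597, -0.369]), array([ 0.411, -0.313]), array([ 0.48, -0.07])]
scene riser [0.6491 0.0463] 0.91
scene base [0.4855 0.0952] 0.9
scene mac [ 0.4797 -0.2714] 0.69
scene knob [0.4894 0.3644] 0.89
```

```bash
cat >> h.py <<'E'
from scipy.spatial.transform import Rotation as R
def go(x,y,z,ang=73.8):
    "offset in tool frame (mm) and twist (deg) to TCP xyz, tool down, tool y at angle ang"
    o=get_obs();Rt=R.from_rotvec(o['tool_rot']);a=np.radians(ang)
    Y=np.array([np.cos(a),np.sin(a),0]);Z=np.array([0,0,-1.]);G=R.from_matrix(np.c_[np.cross(Y,Z),Y,Z])
    print(np.round(Rt.inv().apply(np.array([x,y,z])-o['tool_pos'])*1e3,1),np.round((Rt.inv()*G).as_rotvec(True),2),o['t'])
E
python3 -c "
from h import *
go(.6486,.0455,.12)"
```

```text
[-557.4 -290.2  111.3] [  0.     0.   -10.77] 0.7
```

```bash
python3 -m crank '[{"offset":[-0.557,-0.290,0.05],"twist":[0,0,-10.8]},{"offset":[-0.557,-0.290,0.05],"twist":[0,0,-10.8]},{"offset":[-0.557,-0.290,0.05],"twist":[0,0,-10.8]},{"offset":[-0.557,-0.290,0.05],"twist":[0,0,-10.8]},{"offset":[-0.557,-0.290,0.05],"twist":[0,0,-10.8]},{"offset":[-0.557,-0.290,0.05],"twist":[0,0,-10.8]},{"offset":[-0.557,-0.290,0.05],"twist":[0,0,-10.8]},{"offset":[-0.557,-0.290,0.05],"twist":[0,0,-10.8]},{"offset":[-0.557,-0.290,0.05],"twist":[0,0,-10.8]},{"offset":[-0.557,-0.290,0.05],"twist":[0,0,-10.8]},{"offset":[-0.557,-0.290,0.05],"twist":[0,0,-10.8]},{"offset":[-0.557,-0.290,0.111],"twist":[0,0,-10.8]},{"offset":[-0.557,-0.290,0.14],"twist":[0,0,-10.8]},{"offset":[-0.557,-0.290,0.14],"twist":[0,0,-10.8]}]' 1 30; python3 -c "
from h import *
go(.6486,.0455,.007)"
```

```text
t: 2.45
tool_pos: [0.6455, 0.0468, 0.0878]
tool_rot: [-0.44, -3.104, 0.001]
contact_force: [0.8, 0.4, 0.3]
opening: 0.085
grip_force: 0.0
[-3.9 -0.3 80.8] [-0.08 -0.39  0.07] 2.45
```

```bash
python3 -m crank '[{"offset":[-0.002,0,0.04],"twist":[0,0,0]},{"offset":[-0.002,0,0.065],"twist":[0,0,0]},{"offset":[-0.002,0,0.08],"twist":[0,0,0]},{"offset":[-0.002,0,0.08],"twist":[0,0,0]}]'; python3 - <<'E'
from h import *
go(.6486,.0455,.007)
cv2.imwrite('pics/a.png',cv2.resize(np.vstack([get_image('scene')[150:310,220:420],get_image('top')[80:240,220:420]])[:,:,::-1],None,fx=1.8,fy=1.8))
E
```

```text
t: 2.95
tool_pos: [0.6503, 0.0457, 0.0116]
tool_rot: [-0.441, -3.11, -0.0]
contact_force: [-0.8, 0.4, 0.3]
opening: 0.0852
grip_force: 0.0
[ 1.6 -0.7  4.6] [ 0.   -0.01  0.05] 2.95
```

View pics/a.png

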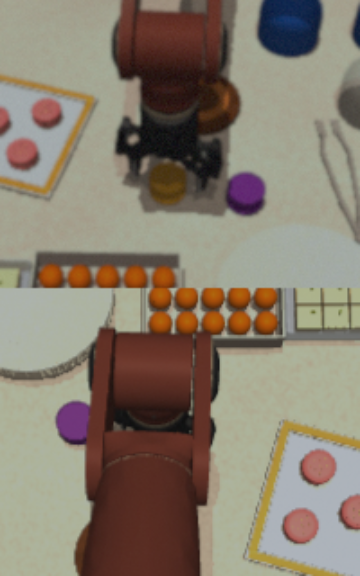

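The brass riser, at about (168,182) in the scene crop, stands between the open fingers. I'll close on it.

```bash
python3 -m crank '[{"offset":[0,0,0.004],"twist":[0,0,0]},{"offset":[0,0,0.004],"twist":[0,0,0]},{"offset":[0,0,0.004],"twist":[0,0,0]},{"offset":[0,0,0.004],"twist":[0,0,0]},{"offset":[0,0,0.004],"twist":[0,0,0]},{"offset":[0,0,0.004],"twist":[0,0,0]},{"offset":[0,0,0.004],"twist":[0,0,0]},{"offset":[0,0,0.004],"twist":[0,0,0]}]' 0 35; python3 -c "
from h import *
go(.485,.094,.1)"
```

```text
t: 4.05
tool_pos: [0.6508, 0.0452, 0.0083]
tool_rot: [0.442, 3.109, -0.0]
contact_force: [-1.3, -0.2, 6.4]
opening: 0.0526
grip_force: 36.8
[172.7   0.7 -91.9] [-0.01  0.06  0.03] 4.05
```

```bash
python3 -m crank '[{"offset":[0,0,-0.01],"twist":[0,0,0]},{"offset":[0,0,-0.04],"twist":[0,0,0]},{"offset":[0.02,0,-0.06],"twist":[0,0,0]},{"offset":[0.06,0,-0.07],"twist":[0,0,0]},{"offset":[0.105,0,-0.07],"twist":[0,0,0]},{"offset":[0.145,0,-0.07],"twist":[0,0,0]},{"offset":[0.165,0.001,-0.07],"twist":[0,0,0]},{"offset":[0.171,0.001,-0.07],"twist":[0,0,0]},{"offset":[0.171,0.001,-0.07],"twist":[0,0,0]},{"offset":[0.171,0.001,-0.07],"twist":[0,0,0]}]'; python3 - <<'E'
from h import *
go(.487,.0938,.021)
im=get_image('scene');cv2.imwrite('pics/b.png',cv2.resize(im[140:270,260:400,::-1],None,fx=4,fy=4,interpolation=2))
E
```

```text
t: 5.3
tool_pos: [0.4872, 0.0937, 0.0776]
tool_rot: [0.443, 3.11, 0.0]
contact_force: [1.2, 0.3, -1.0]
opening: 0.0524
grip_force: 37.1
[ 0.3  0.  56.6] [0.01 0.04 0.  ] 5.3
```

View pics/b.png

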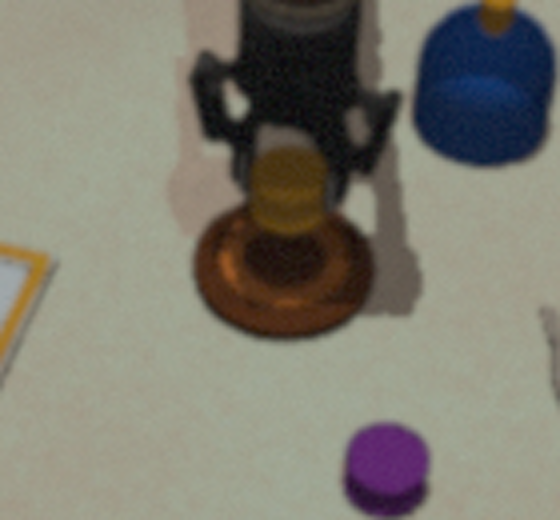

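The riser is held upright at crop (288,190), directly above the well at (290,260). I'll measure its offset to the base in the same camera.

```bash
python3 - <<'E'
from h import *
im=get_image('scene')
HUE['riser']=(16,34,100)
u,a=blob('scene',im,'riser',(332,187),16);e,ea=cen(proj('scene',pts('riser',.4855,.0952,.0693)));print(u,a,e,ea)
H=cv2.cvtColor(im,cv2.COLOR_RGB2HSV);m=(H[...,0]>=16)&(H[...,0]<=34)&(H[...,1]>100);m[:170]=0;m[205:]=0;m[:,:315]=0;m[:,350:]=0
ys,xs=np.nonzero(m);p=proj('scene',pts('riser',.4855,.0952,.0693))
print(xs.min(),xs.max(),ys.min(),ys.max(),p.min(0),p.max(0))
for r in range(174,204,3): q=np.nonzero(m[r])[0];print(r,q.min() if len(q) else 0,q.max() if len(q) else 0)
E
```

```text
[331.36250465 188.12616128] 448.5 [331.65695719 186.69363122] 389.72355038812384
317 349 177 204 [321.52607204 175.4392636 ] [341.98160222 198.04309101]
174 0 0
177 328 337
180 323 341
183 323 341
186 323 340
189 323 340
192 321 340
195 324 340
198 325 345
201 330 349
```

```bash
python3 -m crank '[{"offset":[0,0,0.02],"twist":[0,0,0]},{"offset":[0,0,0.035],"twist":[0,0,0]},{"offset":[0,0,0.043],"twist":[0,0,0]},{"offset":[0,0,0.048],"twist":[0,0,0]},{"offset":[0,0,0.052],"twist":[0,0,0]},{"offset":[0,0,0.055],"twist":[0,0,0]},{"offset":[0,0,0.057],"twist":[0,0,0]},{"offset":[0,0,0.057],"twist":[0,0,0]},{"offset":[0,0,0.057],"twist":[0,0,0]}]'
```

```text
t: 6.52
tool_pos: [0.4864, 0.0939, 0.0205]
tool_rot: [0.442, 3.11, 0.0]
contact_force: [0.6, 0.7, -0.6]
opening: 0.0524
grip_force: 37.1
```

```bash
python3 -m crank '[{"offset":[0,0,0],"twist":[0,0,0]},{"offset":[0,0,0],"twist":[0,0,0]},{"offset":[0,0,0],"twist":[0,0,0]},{"offset":[0,0,0],"twist":[0,0,0]},{"offset":[0,0,-0.02],"twist":[0,0,0]},{"offset":[0,0,-0.06],"twist":[0,0,0]},{"offset":[0,0,-0.10],"twist":[0,0,0]},{"offset":[0,-0.06,-0.13],"twist":[0,0,0]},{"offset":[0,-0.12,-0.13],"twist":[0,0,0]},{"offset":[0,-0.18,-0.13],"twist":[0,0,0]},{"offset":[0,-0.18,-0.13],"twist":[0,0,0]}]' 1; python3 - <<'E'
from h import *
go(.481,-.272,.1)
HUE['riser']=(18,34,100)
for c,n in(('scene',(332,196)),('top',(289,226))):
    im=get_image(c);cv2.imwrite(f'pics/c_{c}.png',im[:,:,::-1])
    for hh in (18,20,21): HUE['riser']=(hh,34,100);print(c,*locate(c,im,'riser',n,.012,20))
    print(*locate(c,im,'base',n if c=='top' else (331,207),0,36))
a=cv2.imread('pics/c_scene.png')[150:250,260:400];b=cv2.imread('pics/c_top.png')[180:280,220:360]
cv2.imwrite('pics/c.png',cv2.resize(np.vstack([a,b]),None,fx=3,fy=3,interpolation=2))
E
```

```text
t: 7.9
tool_pos: [0.4353, -0.0823, 0.1506]
tool_rot: [0.453, 3.108, -0.001]
contact_force: [-0.5, 0.6, -0.8]
opening: 0.0852
grip_force: 0.0
[ -97.8 -168.7   50.8] [-0.04  0.05 -0.38] 7.9
scene [0.4842 0.0961] 0.99
scene [0.4815 0.0958] 0.79
scene [0.4765 0.0923] 0.41
[0.4854 0.0952] 0.9
top [0.4849 0.0933] 1.07
top [0.4848 0.0935] 1.02
top [0.4846 0.0934] 0.97
[0.4842 0.0925] 0.98
```

View pics/c.png

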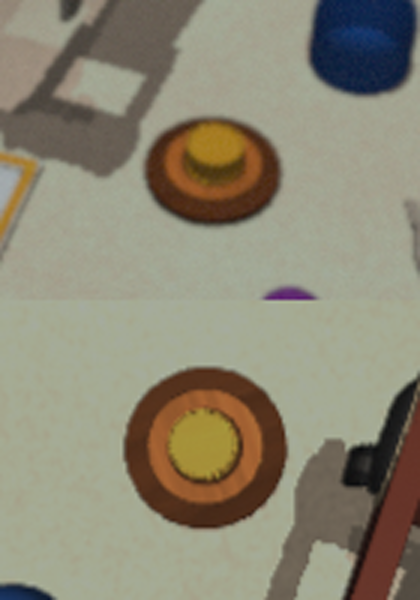

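The riser stands level in the well, centred to within about 1 mm. Next is the macaron.

```bash
python3 -m crank '[{"offset":[-0.03,-0.055,0],"twist":[0,0,0]},{"offset":[-0.06,-0.11,0],"twist":[0,0,0]},{"offset":[-0.09,-0.155,0.02],"twist":[0,0,0]},{"offset":[-0.098,-0.169,0.05],"twist":[0,0,0]},{"offset":[-0.098,-0.169,0.09],"twist":[0,0,0]},{"offset":[-0.098,-0.169,0.10],"twist":[0,0,0]},{"offset":[-0.098,-0.169,0.10],"twist":[0,0,0]},{"offset":[-0.098,-0.169,0.10],"twist":[0,0,0]}]' 0.72 20; python3 -c "
from h import *
go(.481,-.272,.007)"
```

```text
t: 9.0
tool_pos: [0.4847, -0.2687, 0.0523]
tool_rot: [0.44, 3.108, -0.002]
contact_force: [-0.6, -0.3, 0.6]
opening: 0.0615
grip_force: 0.0
[ 2.7 -4.2 45.3] [-0.06  0.17  0.1 ] 9.0
```

```bash
python3 -m crank '[{"offset":[0.0025,-0.004,0.015],"twist":[0,0,0]},{"offset":[0.0025,-0.004,0.03],"twist":[0,0,0]},{"offset":[0.0025,-0.004,0.03],"twist":[0,0,0]},{"offset":[0.0025,-0.004,0.03],"twist":[0,0,0]}]'; python3 - <<'E'
from h import *
go(.481,-.272,.006)
a=get_image('scene')[150:250,150:270];b=get_image('top')[150:270,370:490]
cv2.imwrite('pics/d.png',cv2.resize(np.vstack([a,b])[:,:,::-1],None,fx=2.7,fy=2.7,interpolation=2))
E
```

```text
t: 9.5
tool_pos: [0.4796, -0.2717, 0.02]
tool_rot: [-0.442, -3.11, -0.0]
contact_force: [1.0, 0.4, -0.0]
opening: 0.0617
grip_force: 0.0
[-1.5  0.1 14. ] [ 0.01 -0.02  0.02] 9.5
```

View pics/d.png

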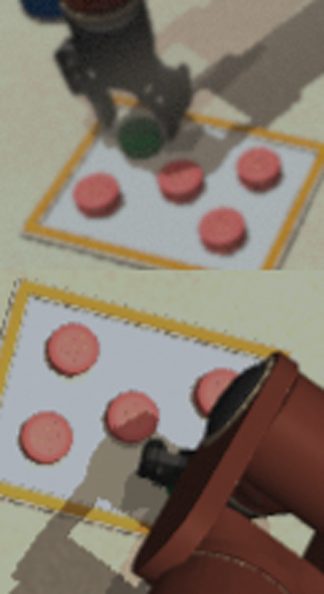

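The green macaron, at (140,135) in the scene crop, is between the fingers and clear of the pinks. I'll go down and close.

```bash
python3 -m crank '[{"offset":[-0.001,0,0.008],"twist":[0,0,0]},{"offset":[-0.001,0,0.013],"twist":[0,0,0]},{"offset":[-0.001,0,0.013],"twist":[0,0,0]}]'; python3 -m crank '[{"offset":[0,0,0],"twist":[0,0,0]},{"offset":[0,0,0],"twist":[0,0,0]},{"offset":[0,0,0],"twist":[0,0,0]},{"offset":[0,0,0],"twist":[0,0,0]},{"offset":[0,0,0],"twist":[0,0,0]},{"offset":[0,0,0],"twist":[0,0,0]}]' 0 20
```

```text
t: 9.98
tool_pos: [0.4802, -0.2716, 0.0065]
tool_rot: [-0.442, -3.109, -0.001]
contact_force: [-0.2, -1.2, -0.6]
opening: 0.0615
grip_force: 0.0
t: 10.72
tool_pos: [0.4807, -0.272, 0.0074]
tool_rot: [0.442, 3.11, -0.0]
contact_force: [0.1, -0.3, 0.7]
opening: 0.0451
grip_force: 20.5
```

```bash
python3 -m crank '[{"offset":[0,0,-0.02],"twist":[0,0,0]},{"offset":[0,0,-0.06],"twist":[0,0,0]},{"offset":[0,0,-0.10],"twist":[0,0,0]},{"offset":[0,0,-0.12],"twist":[0,0,0]}]'; python3 -c "
from h import *
go(.485,.0943,.075)"
```

```text
t: 11.22
tool_pos: [0.482, -0.273, 0.1314]
tool_rot: [0.441, 3.106, -0.004]
contact_force: [0.6, -0.0, -0.1]
opening: 0.0451
grip_force: 20.6
[ 99.7 353.7  55.2] [-0.11  0.29  0.03] 11.225
```

```bash
python3 -m crank '[{"offset":[0.01,0.03,0],"twist":[0,0,0]},{"offset":[0.023,0.08,0],"twist":[0,0,0]},{"offset":[0.037,0.13,0],"twist":[0,0,0]},{"offset":[0.051,0.18,0],"twist":[0,0,0]},{"offset":[0.065,0.23,0],"twist":[0,0,0]},{"offset":[0.079,0.28,0],"twist":[0,0,0]},{"offset":[0.092,0.325,0],"twist":[0,0,0]},{"offset":[0.098,0.347,0.01],"twist":[0,0,0]},{"offset":[0.099,0.353,0.03],"twist":[0,0,0]},{"offset":[0.099,0.353,0.05],"twist":[0,0,0]},{"offset":[0.099,0.353,0.05],"twist":[0,0,0]},{"offset":[0.099,0.353,0.05],"twist":[0,0,0]}]'; python3 - <<'E'
from h import *
go(.485,.0943,.0445)
z0=get_obs()['tool_pos'][2]-.001
im=get_image('scene');print(z0)
HUE['mac']=(45,90,50)
u,a=blob('scene',im,'mac',(332,184),16);e,ea=cen(proj('scene',pts('mac',.4855,.0955,z0-.006)));print(u,a,e,ea)
cv2.imwrite('pics/e.png',cv2.resize(im[140:250,260:400,::-1],None,fx=4,fy=4,interpolation=2))
E
```

```text
t: 12.72
tool_pos: [0.4842, 0.0945, 0.0779]
tool_rot: [0.442, 3.11, 0.0]
contact_force: [0.4, 0.2, 0.8]
opening: 0.0451
grip_force: 20.7
[-0.8 -0.  33.4] [0.01 0.03 0.02] 12.725
0.0769453703205396
[331.5129672  186.01792525] 218.5 [331.81959444 185.76764449] 224.97673225030303
```

View pics/e.png

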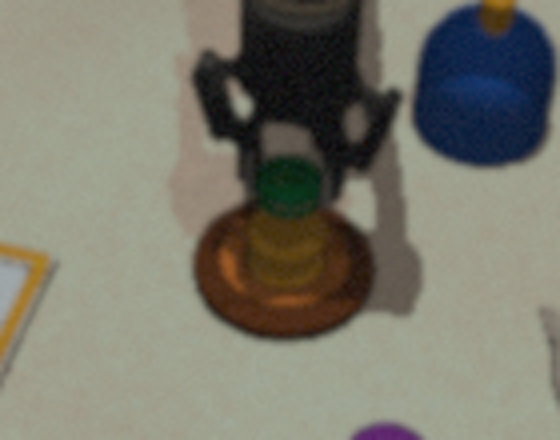

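The macaron is held level at crop (289,186), exactly above the plate; the centroid matches the prediction to 0.4 px.

```bash
python3 -m crank '[{"offset":[-0.0005,0,0.012],"twist":[0,0,0]},{"offset":[-0.0005,0,0.022],"twist":[0,0,0]},{"offset":[-0.0005,0,0.028],"twist":[0,0,0]},{"offset":[-0.0005,0,0.031],"twist":[0,0,0]},{"offset":[-0.0005,0,0.033],"twist":[0,0,0]},{"offset":[-0.0005,0,0.0335],"twist":[0,0,0]},{"offset":[-0.0005,0,0.0335],"twist":[0,0,0]},{"offset":[-0.0005,0,0.0335],"twist":[0,0,0]}]'
```

```text
t: 13.78
tool_pos: [0.4846, 0.0945, 0.044]
tool_rot: [0.442, 3.11, 0.0]
contact_force: [-0.4, -0.0, 0.4]
opening: 0.045
grip_force: 20.7
```

```bash
python3 -m crank '[{"offset":[0,0,0.0005],"twist":[0,0,0]},{"offset":[0,0,0.0005],"twist":[0,0,0]},{"offset":[0,0,0.0005],"twist":[0,0,0]},{"offset":[0,0,0.0005],"twist":[0,0,0]},{"offset":[0,0,-0.02],"twist":[0,0,0]},{"offset":[0,0,-0.06],"twist":[0,0,0]},{"offset":[0,0,-0.11],"twist":[0,0,0]},{"offset":[0,0,-0.15],"twist":[0,0,0]},{"offset":[0.02,0.06,-0.15],"twist":[0,0,0]},{"offset":[0.04,0.12,-0.15],"twist":[0,0,0]},{"offset":[0.06,0.18,-0.15],"twist":[0,0,0]},{"offset":[0.07,0.22,-0.15],"twist":[0,0,0]},{"offset":[0.07,0.22,-0.15],"twist":[0,0,0]},{"offset":[0.07,0.22,-0.15],"twist":[0,0,0]}]' 0.8; python3 - <<'E'
from h import *
go(.488,.363,.16)
for c,n in(('scene',(332,192)),('top',(289,224))):
    im=get_image(c)
    cv2.imwrite(f'pics/f_{c}.png',im[:,:,::-1]);print(c,*locate(c,im,'mac',n,.036,20))
    try: print(*locate(c,im,'knob',(160,224) if c=='top' else (434,182),0,12))
    except Exception as x: print(x)
a=cv2.imread('pics/f_scene.png')[130:250,260:460];b=cv2.imread('pics/f_top.png')[170:290,140:340]
cv2.imwrite('pics/f.png',cv2.resize(np.vstack([a,b]),None,fx=2.5,fy=2.5,interpolation=2))
E
```

```text
t: 15.52
tool_pos: [0.4783, 0.3249, 0.1935]
tool_rot: [-0.442, -3.11, 0.001]
contact_force: [0.6, -0.6, 0.2]
opening: 0.0683
grip_force: 0.0
[ 1.3 39.3 33.5] [-0.05 -0.01  0.04] 15.525
scene [0.4861 0.0958] 0.9
[0.4917 0.3636] 0.76
top [0.4855 0.093 ] 0.96
attempt to get argmax of an empty sequence
```

View pics/f.png

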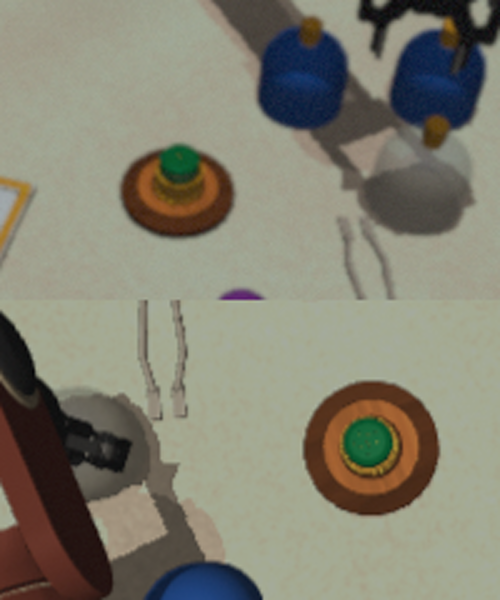

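The macaron sits centred on the riser: the camera mean is (0.4858, 0.0944) against the riser's (0.485, 0.0943). Next is the dome's knob.

```bash
python3 -m crank '[{"offset":[0.001,0.03,0],"twist":[0,0,0]},{"offset":[0.0013,0.0393,0.01],"twist":[0,0,0]},{"offset":[0.0013,0.0393,0.03],"twist":[0,0,0]},{"offset":[0.0013,0.0393,0.03],"twist":[0,0,0]},{"offset":[0.0013,0.0393,0.03],"twist":[0,0,0]}]' 0.8 40; python3 -c "
from h import *
go(.489,.363,.100)"
```

```text
t: 16.25
tool_pos: [0.4879, 0.3626, 0.1632]
tool_rot: [-0.443, -3.109, 0.001]
contact_force: [-0.7, 0.4, 0.0]
opening: 0.0682
grip_force: 0.0
[-1.   0.7 63.2] [-0.05 -0.04 -0.01] 16.25
```

```bash
python3 -m crank '[{"offset":[-0.0005,0,0.03],"twist":[0,0,0]},{"offset":[-0.0005,0,0.05],"twist":[0,0,0]},{"offset":[-0.0005,0,0.060],"twist":[0,0,0]},{"offset":[-0.0005,0,0.063],"twist":[0,0,0]},{"offset":[-0.0005,0,0.063],"twist":[0,0,0]},{"offset":[-0.0005,0,0.063],"twist":[0,0,0]}]'; python3 - <<'E'
from h import *
go(.489,.363,.1)
a=get_image('scene')[130:240,370:490]
cv2.imwrite('pics/g.png',cv2.resize(a[:,:,::-1],None,fx=4,fy=4,interpolation=2))
E
```

```text
t: 17.0
tool_pos: [0.4893, 0.3636, 0.1019]
tool_rot: [0.442, 3.109, 0.002]
contact_force: [-0.4, 0.3, 0.0]
opening: 0.0688
grip_force: 0.0
[ 0.1 -0.7  1.9] [0.07 0.07 0.03] 17.0
```

View pics/g.png

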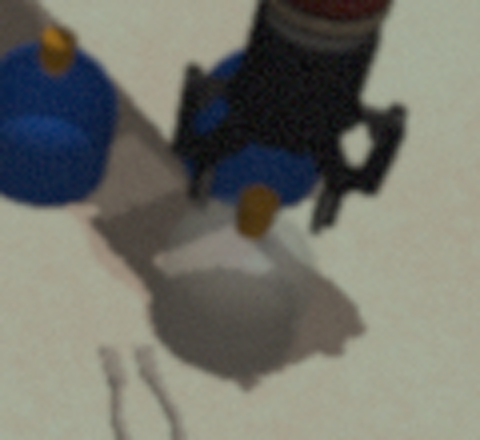

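The knob, at crop (258,210), is between the fingers. I'll close on it.

```bash
python3 -m crank '[{"offset":[0,0,0.001],"twist":[0,0,0]},{"offset":[0,0,0.001],"twist":[0,0,0]},{"offset":[0,0,0.001],"twist":[0,0,0]},{"offset":[0,0,0.001],"twist":[0,0,0]},{"offset":[0,0,0.001],"twist":[0,0,0]},{"offset":[0,0,0.001],"twist":[0,0,0]},{"offset":[0,0,0.001],"twist":[0,0,0]},{"offset":[0,0,0.001],"twist":[0,0,0]},{"offset":[0,0,0.001],"twist":[0,0,0]}]' 0 50
```

```text
t: 18.18
tool_pos: [0.4887, 0.3632, 0.1001]
tool_rot: [0.442, 3.11, -0.0]
contact_force: [-0.8, -3.8, 4.8]
opening: 0.0241
grip_force: 49.4
```

```bash
python3 -m crank '[{"offset":[0,0,-0.005],"twist":[0,0,0]},{"offset":[0,0,-0.02],"twist":[0,0,0]},{"offset":[0,0,-0.05],"twist":[0,0,0]},{"offset":[0,0,-0.08],"twist":[0,0,0]},{"offset":[0,0,-0.105],"twist":[0,0,0]},{"offset":[0,0,-0.11],"twist":[0,0,0]},{"offset":[0,0,-0.11],"twist":[0,0,0]},{"offset":[0,0,-0.11],"twist":[0,0,0]}]'; python3 -c "
from h import *
go(.485,.0943,.21)"
```

```text
t: 19.18
tool_pos: [0.4878, 0.3628, 0.2079]
tool_rot: [-0.442, -3.108, 0.003]
contact_force: [0.1, 0.0, -3.4]
opening: 0.024
grip_force: 49.4
[ -72.1 -258.7   -1.7] [-0.12 -0.12  0.03] 19.175
```

```bash
python3 -m crank '[{"offset":[-0.003,-0.01,0],"twist":[0,0,0]},{"offset":[-0.009,-0.033,0],"twist":[0,0,0]},{"offset":[-0.019,-0.067,0],"twist":[0,0,0]},{"offset":[-0.030,-0.107,0],"twist":[0,0,0]},{"offset":[-0.042,-0.15,0],"twist":[0,0,0]},{"offset":[-0.053,-0.19,0],"twist":[0,0,0]},{"offset":[-0.062,-0.222,0],"twist":[0,0,0]},{"offset":[-0.068,-0.245,0],"twist":[0,0,0]},{"offset":[-0.0715,-0.256,0],"twist":[0,0,0]},{"offset":[-0.0722,-0.2585,0],"twist":[0,0,0]},{"offset":[-0.0722,-0.2585,0],"twist":[0,0,0]},{"offset":[-0.0722,-0.2585,0],"twist":[0,0,0]},{"offset":[-0.0722,-0.2585,0],"twist":[0,0,0]}]'; python3 - <<'E'
from h import *
go(.485,.0943,.21)
c=[get_image('scene')[110:260,250:410],get_image('top')[150:300,210:370]]
cv2.imwrite('pics/hh.png',cv2.resize(np.hstack(c)[:,:,::-1],None,fx=2.5,fy=2.5,interpolation=2))
for n,z in(('rim',.108),):
    for k in('scene','top'):
        a=np.linspace(0,6.28,40);p=proj(k,np.c_[.4853+.053*np.cos(a),.0948+.053*np.sin(a),np.full(40,z)]);print(k,p.min(0),p.max(0))
E
```

```text
t: 20.8
tool_pos: [0.4859, 0.0954, 0.2097]
tool_rot: [-0.44, -3.11, -0.0]
contact_force: [0.7, 0.5, -2.7]
opening: 0.0241
grip_force: 49.5
[ 0.6 -1.4 -0.3] [ 0.   -0.01  0.09] 20.8
scene [311.99116725 167.01331359] [351.70683956 195.34132432]
top [260.30351514 200.568336  ] [308.84542506 248.84928219]
```

View pics/hh.png

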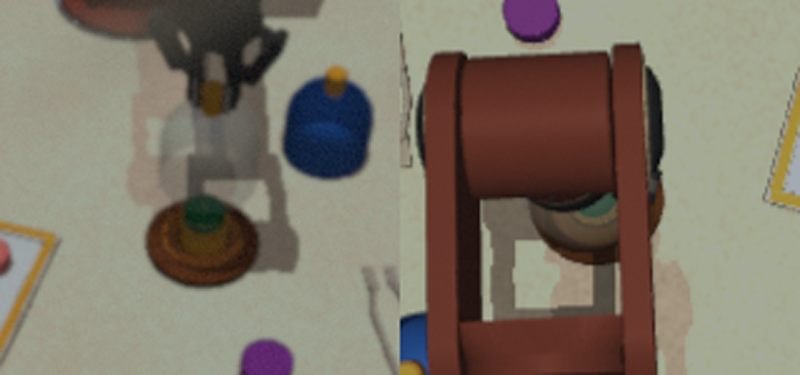

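The dome hangs upright over the base at scene crop (211,150), with its rim above the macaron. It looks slightly right of the base axis, so I'll check that with numbers.

```bash
python3 - <<'E'
from h import *
im=get_image('scene');z=get_obs()['tool_pos'][2]-.1001
a=np.linspace(0,6.28,60)
def ring(r,h): return np.c_[.4855+r*np.cos(a),.0955+r*np.sin(a),np.full(60,z+h)]
p=proj('scene',np.vstack([ring(.053,0),ring(.053,.05)]));print('wall pred x',p[:,0].min(),p[:,0].max(),'y max',p[:,1].max())
for d in cut_out('dome','scene'):
    r=d['rect'];print(round(d['confidence'],2),np.round([r[0]-r[2]/2,r[0]+r[2]/2,r[1]+r[3]/2],1))
q=proj('scene',ring(.013,.115));print('knob pred',q.min(0),q.max(0))
H=cv2.cvtColor(im,cv2.COLOR_RGB2HSV)
for r in range(143,158,2):
    m=np.nonzero((H[r,320:350,1]>90)&(H[r,320:350,0]>10)&(H[r,320:350,0]<34))[0]+320;print(r,m.min() if len(m) else '',m.max() if len(m) else '',end=' | ')
g=cv2.GaussianBlur(cv2.cvtColor(im,cv2.COLOR_RGB2GRAY),(1,5),0).astype(int)
for r in (164,168,172,176): print(r,'L',g[r,306:322],'R',g[r,344:362])
E
```

```text
wall pred x 312.24285771724374 353.577839200492 y max 194.967420823726
0.78 [414.8 453.  180.8]
0.73 [361.7 398.  182.1]
0.6 [315.4 352.4 198.1]
knob pred [328.82187502 143.91619092] [339.39722309 150.88589255]
143 331 339 | 145 330 339 | 147 330 339 | 149 330 338 | 151 330 338 | 153 331 338 | 155 332 337 | 157   | 164 L [139 139 140 148 154 156 153 143 132 123 123 124 127 128 129 131] R [100 100  98  97  98  94  92  90  89  87  90  92  98 123 148 155 155 147]
168 L [138 138 146 154 156 156 151 141 125 117 118 120 123 125 126 129] R [ 99  98  95  94  92  91  89  86  84  83  87  89  99 122 148 154 155 146]
172 L [137 137 138 142 145 144 139 129 116 109 111 114 121 125 129 132] R [ 98  96  93  91  89  85  84  82  81  85  88  91  93  97 104 108 118 135]
176 L [138 139 138 137 137 137 133 121 112 112 115 119 119 120 120 121] R [ 89  90  89  88  87  85  82  81  80  86  90  89  89  89  89  92  94 105]
```

```bash
python3 -m crank '[{"offset":[0.0007,-0.0015,0.008],"twist":[0,0,0]},{"offset":[0.0007,-0.0015,0.022],"twist":[0,0,0]},{"offset":[0.0007,-0.0015,0.038],"twist":[0,0,0]},{"offset":[0.0007,-0.0015,0.054],"twist":[0,0,0]},{"offset":[0.0007,-0.0015,0.068],"twist":[0,0,0]},{"offset":[0.0007,-0.0015,0.077],"twist":[0,0,0]},{"offset":[0.0007,-0.0015,0.080],"twist":[0,0,0]},{"offset":[0.0007,-0.0015,0.080],"twist":[0,0,0]},{"offset":[0.0007,-0.0015,0.080],"twist":[0,0,0]}]'; python3 - <<'E'
from h import *
go(.485,.0943,.112)
im=get_image('scene');z=get_obs()['tool_pos'][2]-.1001
a=np.linspace(0,6.28,90)
def ring(r,h): return np.c_[.4855+r*np.cos(a),.0953+r*np.sin(a),np.full(90,h)]
for n,p in(('wall',ring(.0515,z+.05)),('knobtop',ring(.013,z+.115)),('base',ring(.065,.006))):
    p=proj('scene',p);print(n,p[:,0].min(),p[:,0].max(),p[:,1].min(),p[:,1].max())
p=proj('scene',ring(.053,z));print('rim ymax',p[:,1].max())
g=cv2.GaussianBlur(cv2.cvtColor(im,cv2.COLOR_RGB2GRAY),(1,5),0).astype(int)
for r in (178,182,186): print(r,'L 308',g[r,308:322],'R 344',g[r,344:360])
print('col 210..',g[200:226,332])
E
```

```text
t: 22.12
tool_pos: [0.4854, 0.0936, 0.1306]
tool_rot: [0.442, 3.109, 0.0]
contact_force: [0.3, -0.4, -3.0]
opening: 0.024
grip_force: 49.5
[ 0.6  0.5 18.6] [0.03 0.07 0.03] 22.125
wall 312.6295124432084 350.60424154918223 174.5839923888969 202.07051785023265
knobtop 327.63909798583654 337.6472755521912 167.16910486948558 174.13368041218843
base 307.6857849755425 353.3912853662018 189.4168835968701 223.82868041339864
rim ymax 214.73249419769255
178 L 308 [138 137 138 137 138 136 133 126 123 121 121 122 121 113] R 344 [100  98  98  97  96  94  93  92  92  92  90  91  90  92  93 103]
182 L 308 [142 142 139 139 135 131 122 119 117 119 120 121 121 113] R 344 [ 95  99 101  98  98  96  98  98  98  95  93  92  91  93  92  93]
186 L 308 [137 137 136 134 126 119 112 112 115 117 120 120 121 116] R 344 [121 121 124 124 121 123 129 141 148 149 133 104  91  91  90  90]
col 210.. [ 55  53  53  56  60  63  65  65  65  63  61  58  55  52  50  46  41  38
  40  45  49  50  49  52  71 103]
```

```bash
python3 -m crank '[{"offset":[0.0005,0.0004,0.003],"twist":[0,0,0]},{"offset":[0.0005,0.0004,0.006],"twist":[0,0,0]},{"offset":[0.0005,0.0004,0.009],"twist":[0,0,0]},{"offset":[0.0005,0.0004,0.011],"twist":[0,0,0]},{"offset":[0.0005,0.0004,0.013],"twist":[0,0,0]},{"offset":[0.0005,0.0004,0.0145],"twist":[0,0,0]},{"offset":[0.0005,0.0004,0.0145],"twist":[0,0,0]},{"offset":[0.0005,0.0004,0.0145],"twist":[0,0,0]}]'
```

```text
t: 23.18
tool_pos: [0.4846, 0.0941, 0.1154]
tool_rot: [0.442, 3.11, 0.0]
contact_force: [0.3, 1.4, -2.0]
opening: 0.0246
grip_force: 49.5
```

```bash
python3 -m crank '[{"offset":[0,0,0.001],"twist":[0,0,0]},{"offset":[0,0,0.002],"twist":[0,0,0]},{"offset":[0,0,0.003],"twist":[0,0,0]},{"offset":[0,0,0.003],"twist":[0,0,0]},{"offset":[0,0,0.003],"twist":[0,0,0]},{"offset":[0,0,0.003],"twist":[0,0,0]}]'
```

```text
t: 23.92
tool_pos: [0.4845, 0.0941, 0.1123]
tool_rot: [-0.442, -3.11, 0.0]
contact_force: [-0.6, -0.9, -2.1]
opening: 0.0239
grip_force: 49.5
```

```bash
python3 -m crank '[{"offset":[0,0,0.0004],"twist":[0,0,0]},{"offset":[0,0,0.0008],"twist":[0,0,0]},{"offset":[0,0,0.0008],"twist":[0,0,0]},{"offset":[0,0,0.0008],"twist":[0,0,0]}]'
```

```text
t: 24.42
tool_pos: [0.4848, 0.094, 0.112]
tool_rot: [0.442, 3.11, -0.0]
contact_force: [-0.9, -2.2, 2.9]
opening: 0.0238
grip_force: 50.0
```

Contact: the dome is on the wood. I'll ease the fingers open and rise.

```bash
python3 -m crank '[{"offset":[0,0,0],"twist":[0,0,0]},{"offset":[0,0,0],"twist":[0,0,0]},{"offset":[0,0,0],"twist":[0,0,0]},{"offset":[0,0,0],"twist":[0,0,0]},{"offset":[0,0,0],"twist":[0,0,0]},{"offset":[0,0,-0.02],"twist":[0,0,0]},{"offset":[0,0,-0.06],"twist":[0,0,0]},{"offset":[0,0,-0.10],"twist":[0,0,0]},{"offset":[0,-0.06,-0.10],"twist":[0,0,0]},{"offset":[0,-0.12,-0.10],"twist":[0,0,0]},{"offset":[0,-0.18,-0.10],"twist":[0,0,0]},{"offset":[0,-0.24,-0.10],"twist":[0,0,0]},{"offset":[0,-0.24,-0.10],"twist":[0,0,0]},{"offset":[0,-0.24,-0.10],"twist":[0,0,0]},{"offset":[0,-0.24,-0.10],"twist":[0,0,0]}]' 0.8; python3 - <<'E'
from h import *
print(get_obs()['contact_force'])
for c in('scene','top'):
    im=get_image(c);n=proj(c,np.array([[.485,.0943,.127]]))[0]
    for h in(10,16):
        HUE['knob']=(h,32,150);print(c,'knob',*locate(c,im,'knob',n,.012,9))
    HUE['base']=(3,14,100);b=proj(c,np.array([[.485,.0943,.01]]))[0]
    print('base',*locate(c,im,'base',b,0,36))
    try:
        HUE['mac']=(45,90,50);print('mac',*locate(c,im,'mac',proj(c,np.array([[.485,.0943,.055]]))[0],.036,16))
    except Exception as x: print(x)
E
```

```text
t: 26.3
tool_pos: [0.418, -0.1352, 0.2114]
tool_rot: [-0.438, -3.111, -0.001]
contact_force: [-0.2, 0.7, 0.9]
opening: 0.0681
grip_force: 0.0
[-0.20390937  0.68454934  0.92492894]
scene knob [0.4873 0.0953] 0.7
scene knob [0.4873 0.0953] 0.7
base [0.4968 0.0949] 0.71
mac [0.4877 0.0957] 0.91
top knob [0.4837 0.0932] 0.91
top knob [0.4837 0.0932] 0.91
base [0.4842 0.0925] 0.98
mac [0.4849 0.0927] 0.87
```

```bash
python3 -c "
from station import *
print(finish_job())"
```

```text
the job is handed in; nothing more can be done
None
```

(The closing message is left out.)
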